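# Tip a cookie gift box onto the sticker mat and push it home

## Task

Lay down the cookie gift box that stands on the sticker mat, so that a seal can be stuck on it: push it with the fingertips high on the side away from the steel stop rail until it tips over towards the rail and lands on its side inside the red outline, then push it along the mat by its bottom until its lid end is home and square against the rail. Only push it, never pinch or lift it, and leave the other gift box, the pink-lidded jar and the sprinkle shaker where they stand.

Things in the scene. Friction and masses are not known exactly. Their poses are not given: they have to be found in the camera images.
- sticker_mat: Fixed pale green mat, 270 x 160 x 3 mm (x from -175 to +95 mm). Its x axis points to the steel stop rail (the tipping direction): a bar across the mat, 28 mm high, 140 mm long, stopping face at x = +70 mm. The red outline runs from x = -120 mm to the rail and is 122 mm wide (y = -61 to +61 mm). Origin on the table top, z up.
- gift_box: Loose clear gift box of cookies, lid fixed on, 72 mm square (rim 74), 129 mm high, about 0.2 kg. Starts upright near x = -130 mm of the mat, within 0.1 rad of square to it. Origin: centre of its underside; z from bottom to lid, x roughly the mat's x at the start. Pushed about 105 mm above the mat it tips, not slides, and falls by itself past 30 degrees of lean (some 60 mm of push).
- gift_box_center (a point): Centre of the gift box, 64 mm above its underside; 36 mm above the mat when the box lies on its side.
- gift_box_lid (a point): Centre of the top of the gift box's lid, 128 mm from its underside along the box's z axis. A lying box that is a little crooked jams crooked at the rail if pushed at one narrow point; pushed by its bottom with two fingertips some 40 mm apart it comes square.
- other_box: Bystander: a second, like gift box, 74 x 74 x 129 mm, standing on the table beyond the rail. Origin at the centre of its underside. (Past it, the flap of a big open carton leans over the far left of the table: x from 0.66, y from 0.04 to 0.46, up to 0.26 m high.)
- pink_jar: Bystander: clear jar with a pink lid, 90 mm across, 121 mm high, standing on the table beside the mat, on the far side. Origin at the centre of its underside.
- shaker: Bystander: sprinkle shaker with a black cap, 41 mm across, 105 mm high, standing on the table beside the mat, nearer the robot. Origin at the centre of its underside.
Not all that is in view belongs to the job. What is shaped like the gift_box but blue, purple or yellow is not meant.

How it is judged:
By the outcome, as a careful person would: the job done as asked, in the order asked, and still so for the second after the job is handed in, with the robot touching nothing.
It also fails if it takes over 42 s, if anything falls off the work surface, if the arm or the gripper's body presses on something with over 40 N, if the wrist force passes 120 N, or if a joint passes its speed limit or range.

## Robot

A 6-joint arm with a two-finger parallel gripper is mounted at the origin on the work surface; the furniture and walls round the work are solid. World frame = base frame: x ahead of the robot, y to its left, z up, the work surface at z = 0. Lengths are in m, angles in rad, forces in N, time in s.
With the tool pointing down it reaches from about 0.3 to 0.775 m from the base axis. Payload 14.6 kg.
Tool frame: the origin (TCP) lies between the finger pads; the fingertips stand 22 mm ahead of it and the grasp point (between the pads) lies 3 mm ahead of it (ctrl.tip_reach is the distance from the TCP to the fingertips, in m); z points along the fingers, y is the direction in which the jaws open and shut (so a half turn about z gives the same grasp; the last joint's range is limited). The gripper opens to 94 mm and grips with 3 to 60 N. Pads are 16 mm wide; open, the fingers measure 119 mm over their backs; the gripper's body (75 mm by 177 mm) begins 78 mm behind the grasp point.
Start: joints at [-1.415, 0.3, 1.521, -0, 1.321, -0.067], TCP at [0.122, -0.536, 0.227] pointing down, gripper open.
Joint ranges: [-3.03, 3.03], [-0.79, 2.21], [0.23, 2.52], [-1.04, 4.18], [0, 3.07], [-2.55, 2.55]. Speed limits (rad/s): [2.22, 2.22, 2.57, 3.14, 3.14, 3.14].

## Interface

Orientations are given as [roll, pitch, yaw] about the fixed x, y, z axes, in that order (R = Rz(yaw) Ry(pitch) Rx(roll)).
In Python, from station import ctrl gives the robot as it stands. The module is installed in compiled form; this text tells all that it offers.
- The arm moves only by the shell command python3 -m creep 'ROWS' [OPENING] [FORCE]. ROWS is a JSON object of lists of equal length, an entry for each row: "xyz": the shift along the tool's x, y, z in mm, a list of three; "spin": the turn about the tool's z in rad. In form: {"xyz": [[tx, ty, tz], ...], "spin": [spin, ...]}. A call has 1 to 5 rows; each row shifts and turns the commanded pose from where the row before left it, along the tool's axes as they then stand; what a row does not reach is not made up. A row lasts 1/8 s, in which the tool goes at most 62.5 mm and 10.7 degrees, less where a joint would pass 70% of its speed; a pose out of reach is approached as far as the arm can. A call with a gripper value outside its range is refused whole. OPENING is the finger opening in mm, from 0 to 94, set as the call begins (- or left out, the last holds). The fingers move at their own pace and stop on an object; FORCE is the grip in N (left out, the last holds). Time passes only in rows, so rows that do not move let the fingers close. It gives the time, the measured TCP pose, the force and the opening at its end, in the units of the state.
- ctrl.get_obs(): the state, without advancing time (a new reading comes with each control period).
- ctrl.camera(name): name is "scene" or "top"; returns the picture (480x640x3 uint8, red, green, blue); there is no depth.
- ctrl.camera_model(name): a dict with "fx", "fy", "cx", "cy" (pixels), "R" (3x3) and "t" (3): a world point X has camera coordinates R X + t. Camera axes: x right, y down, z forward; pixel columns grow to the right and rows downward; lengths in m; the calibration is good to about 2 mm. A picture is of the moment at which its call begins. camera_model takes no time and is no camera call.
- ctrl.hand_in(): hands the job in, once; it reports no verdict.
The state is a dict: "time_s": time; "qpos": joint angles; "joint_vel": joint speeds; "tau": joint torques, N m; "ee_pos": TCP position; "eef_rot": TCP orientation; "force": force on the tool from outside, world axes, zero at the start; "moment": the same for the moment, N m; "grip_width": finger opening in m.
Only numpy, scipy, OpenCV 4.12 (cv2) and the standard library are available. Lean on these libraries where they do the work, as an engineer would, in place of code of your own. Each camera call takes 0.05 s, during which the arm holds its last target.

## Working session

There is one attempt and no reset: what is moved stays moved. The work goes in short steps, Python scripts to look and compute and a shell command to move; the robot and the scene stay as the last step left them, time stands still between calls to the robot, and variables do not carry over. Pictures are saved under pics/ and viewed, and the job is handed in when it is done.

```bash
mkdir -p pics; ls; python3 - <<'E'
from station import ctrl
import cv2
for n in("scene","top"):
    im=ctrl.camera(n); cv2.imwrite(f"pics/{n}0.png",im[:,:,::-1]); print(ctrl.camera_model(n))
o=ctrl.get_obs(); print(o, ctrl.tip_reach)
E
```

```text
pics
{'fx': 538.0712945570687, 'fy': 538.0712945570687, 'cx': 321.83585415308875, 'cy': 239.58703641499798, 'R': array([[-0.90257399, -0.43046818,  0.00757195],
       [-0.23867707,  0.48564837, -0.84093931],
       [ 0.35832031, -0.7608172 , -0.54107647]]), 't': array([0.45049379, 0.23624635, 0.76570663])}
{'fx': 485.83682458375523, 'fy': 485.83682458375523, 'cx': 320.4711314330061, 'cy': 237.3854343415312, 'R': array([[ 0.01242945, -0.99992222, -0.00102893],
       [-0.99721892, -0.01232021, -0.07350263],
       [ 0.07348423,  0.00193967, -0.99729449]]), 't': array([-0.03071159,  0.52836128,  1.03517646])}
{'time_s': 0.1, 'qpos': array([-1.41460415e+00,  3.00402440e-01,  1.52148811e+00, -2.06035311e-05,
        1.32064851e+00, -6.66144246e-02]), 'joint_vel': array([ 0.00045797, -0.00145584, -0.00166901, -0.00044982, -0.00045288,
       -0.00155199]), 'tau': array([ 4.27232399e-04, -5.32646406e+01, -3.53284156e+01,  7.09057529e-02,
        2.35340249e-02, -6.88115301e-05]), 'ee_pos': array([ 0.12148739, -0.53622139,  0.2269633 ]), 'eef_rot': array([-3.14064702e+00, -4.30846294e-05,  2.22811694e-01]), 'force': array([-0.15897274, -1.13320444, -0.73462345]), 'moment': array([-0.046424  ,  0.01022387,  0.00706097]), 'grip_width': 0.09379406629439586} 0.022
```

View pics/scene0.png

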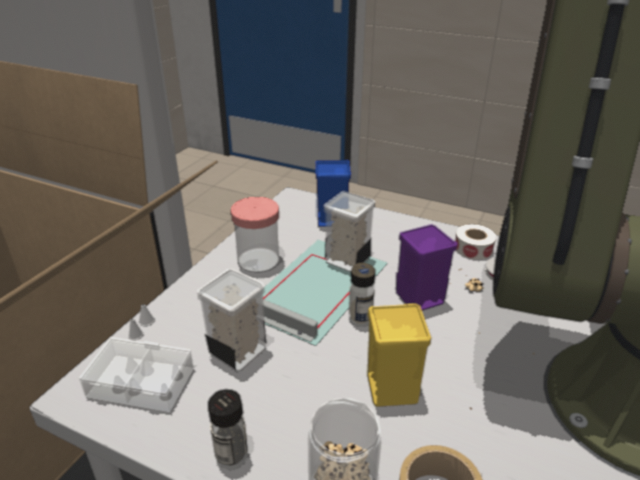

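View pics/top0.png

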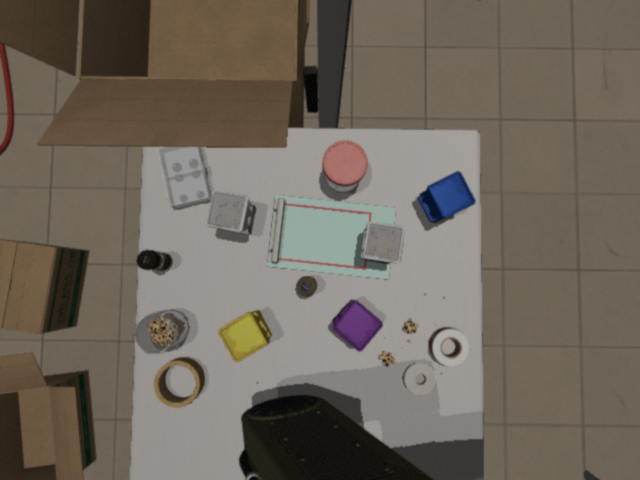

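The scene shows the pale mat with its rail. In the top view, the clear boxes are at (382,243), standing on the mat, and at (230,212), beyond the rail. The coloured look-alikes are blue (447,197), purple (357,325) and yellow (245,336). By the description, the gift box is the one at (382,243). I'll check that in a close crop.

```bash
cat > h.py <<'E'
import numpy as np, cv2
from station import ctrl
def ray(n,u,v):
    m=ctrl.camera_model(n);R=np.array(m['R']);t=np.array(m['t'])
    c=-R.T@t; d=R.T@np.array([(u-m['cx'])/m['fx'],(v-m['cy'])/m['fy'],1]); return c,d
def at(n,u,v,z):
    c,d=ray(n,u,v); return c+d*(z-c[2])/d[2]
def proj(n,X):
    m=ctrl.camera_model(n); p=(np.array(m['R'])@np.atleast_2d(X).T).T+m['t']
    return np.c_[p[:,0]/p[:,2]*m['fx']+m['cx'],p[:,1]/p[:,2]*m['fy']+m['cy']]
def crop(src,x0,y0,w,h,k,out):
    im=cv2.imread(src)[y0:y0+h,x0:x0+w]; im=cv2.resize(im,None,fx=k,fy=k,interpolation=cv2.INTER_CUBIC)
    cv2.imwrite(out,im)
E
python3 - <<'E'
from h import *
crop('pics/top0.png',250,130,160,160,5*0.75,'pics/t0c.png')
crop('pics/scene0.png',190,150,230,190,3,'pics/s0c.png')
E
```

```text
(no output)
```

View pics/t0c.png

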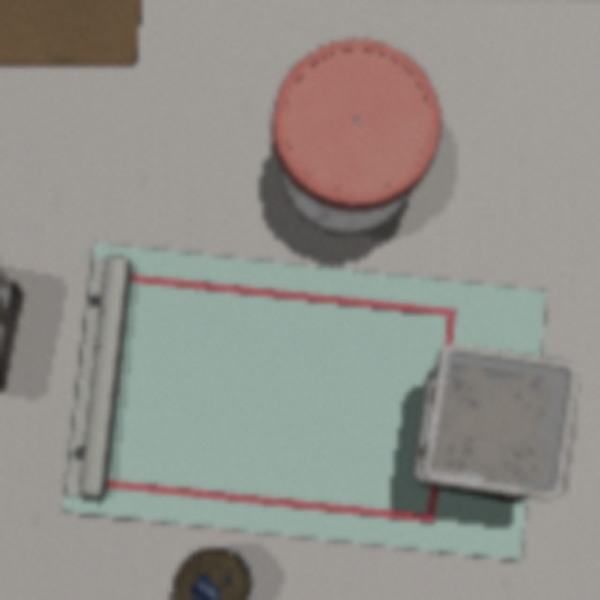

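View pics/s0c.png

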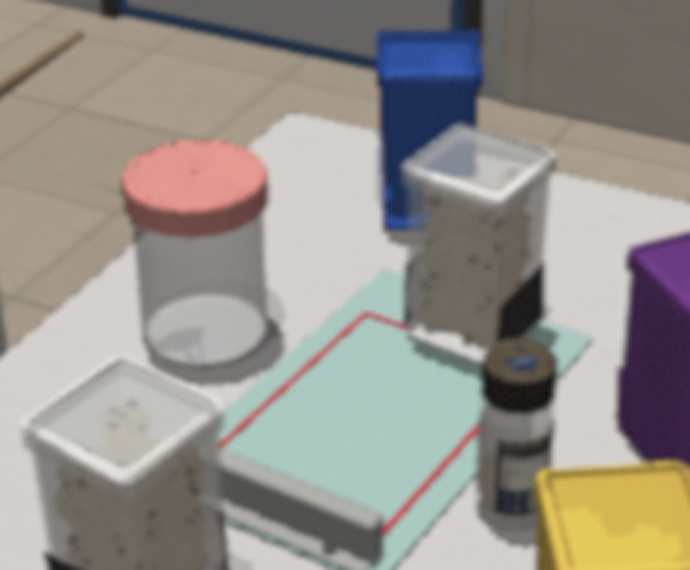

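```bash
python3 - <<'E'
from h import *
import itertools
f=lambda p:(p[0]/3.75+250-.3,p[1]/3.75+130-.3)
np.set_printoptions(precision=4,suppress=True)
print('cam',ray('top',0,0)[0],ray('scene',0,0)[0])
M=[at('top',*f(p),.003)[:2] for p in[(95,243),(545,291),(522,560),(64,513)]]
M=np.array(M);print(M)
print([np.linalg.norm(M[i]-M[i-1]) for i in range(4)])
# axes: x: from TR->TL
ang=lambda v:np.arctan2(v[1],v[0])
d=(M[0]-M[1])+(M[3]-M[2]); yaw=ang(d); 
e=(M[2]-M[1])+(M[3]-M[0]);print('yaw',yaw, 'from short',ang(e)) 
ex=np.array([np.cos(yaw),np.sin(yaw)]);ey=np.array([-ex[1],ex[0]])
O=M.mean(0)+0.040*ex; print('O',O,[((m-O)@ex,(m-O)@ey) for m in M])
L=np.array([at('top',*f(p),.131)[:2] for p in[(448,347),(577,357),(564,497),(430,487)]])
print(L,[np.linalg.norm(L[i]-L[i-1]) for i in range(4)]); c=L.mean(0); print('lid c',c,'mat',(c-O)@ex,(c-O)@ey,'yaws',ang(L[0]-L[1])-yaw,ang(L[3]-L[2])-yaw,ang(L[0]-L[3])-yaw,ang(L[1]-L[2])-yaw)
for nm,p,z in(('jar',(358,123),.121),('shaker',(212,588),.105)):
    q=at('top',*f(p),z)[:2];print(nm,q,(q-O)@ex,(q-O)@ey)
q=at('top',232,211,.129)[:2];print('other',q,(q-O)@ex,(q-O)@ey)
E
```

```text
cam [ 0.4512 -0.0262  1.0712] [0.1886 0.6618 0.6096]
[[ 0.6241  0.0779]
 [ 0.5987 -0.1884]
 [ 0.4403 -0.1751]
 [ 0.4644  0.093 ]]
[np.float64(0.1604238801912947), np.float64(0.26748473206254064), np.float64(0.15900435667668486), np.float64(0.26917904977102214)]
yaw 1.4785705116754424 from short 3.05282562906455
O [ 0.5356 -0.0083] [(np.float64(0.0940180956698874), np.float64(-0.08021180470519701)), (np.float64(-0.17346568689724892), np.float64(-0.07949909849215217)), (np.float64(-0.1748652575123855), np.float64(0.07949909849215224)), (np.float64(0.09431284873974694), np.float64(0.08021180470519709))]
[[ 0.5512 -0.1187]
 [ 0.5468 -0.1856]
 [ 0.4742 -0.1789]
 [ 0.4785 -0.1098]] [np.float64(0.07321539145347537), np.float64(0.06702357430850268), np.float64(0.0728890259026543), np.float64(0.06921737090324953)]
lid c [ 0.5127 -0.1482] mat -0.14140422683961248 0.0098919321629316 yaws 0.026743951696797996 0.03014286568375102 -1.6006084959232205 -1.5707423410559331
jar [ 0.6707 -0.0715] -0.05042481296720902 -0.14042803927558414
shaker [0.4246 0.0026] 0.0007168928646969923 0.11152666371060518
other [0.5702 0.149 ] 0.15987666674695633 -0.01995286506603597
```

```bash
cat >> h.py <<'E'
YAW=1.4786; O=np.array([.5356,-.0083,0]); EX=np.array([np.cos(YAW),np.sin(YAW),0]);EY=np.array([-EX[1],EX[0],0])
def m2w(x,y,z): return O+x*EX+y*EY+np.array([0,0,z])
def w2m(p): p=np.array(p)-O; return np.array([p@EX,p@EY,p[2]])
def boxup(im,n,x,y,a,k,x0,y0,col):
    for z,h in((.003,.036),(.131,.037)):
        c,s=np.cos(a),np.sin(a)
        P=np.array([m2w(x+c*u-s*v,y+s*u+c*v,z) for u,v in((h,h),(h,-h),(-h,-h),(-h,h))])
        q=(proj(n,P)-[x0,y0]+.5)*k-.5
        cv2.polylines(im,[np.round(q*8).astype(np.int32)],True,col,1,cv2.LINE_AA,3)
E
cat > ov.py <<'E'
from h import *
import sys
x,y,a=map(float,sys.argv[1:4])
t=cv2.imread('pics/top0.png')[200:290,340:430]; t=cv2.resize(t,None,fx=5,fy=5,interpolation=cv2.INTER_CUBIC)
boxup(t,'top',x,y,a,5,340,200,(0,0,255))
s=cv2.imread('pics/scene0.png')[180:280,310:390]; s=cv2.resize(s,None,fx=4.5,fy=4.5,interpolation=cv2.INTER_CUBIC)
boxup(s,'scene',x,y,a,4.5,310,180,(0,0,255))
w=np.zeros((450,800,3),np.uint8); w[:450,:450]=t[:450]; w[:450,450:800]=s[:450,:350]; cv2.imwrite('pics/'+sys.argv[4],w)
E
python3 ov.py -0.139 0.009 0.03 ov1.png
```

```text
(no output)
```

View pics/ov1.png

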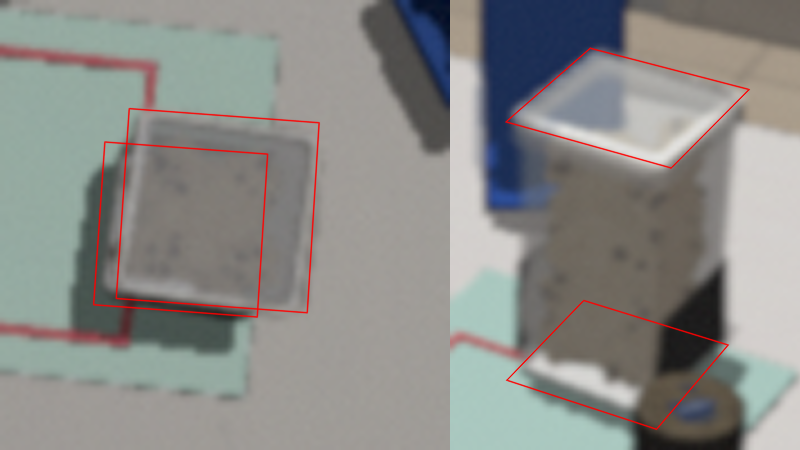

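```bash
python3 - <<'E'
from h import *
def enh(n,x0,y0,w,h,k):
    im=cv2.imread(f'pics/{n}0.png')[y0:y0+h,x0:x0+w]
    im=cv2.resize(im,None,fx=k,fy=k,interpolation=cv2.INTER_CUBIC)
    l=cv2.cvtColor(im,cv2.COLOR_BGR2LAB); l[:,:,0]=cv2.createCLAHE(4,(3,3)).apply(l[:,:,0]); return cv2.cvtColor(l,cv2.COLOR_LAB2BGR)
a=enh('top',350,215,60,75,7); b=enh('scene',315,185,72,100,5)
w=np.zeros((525,790,3),np.uint8); w[:525,:420]=a; w[:500,425:785]=b; cv2.imwrite('pics/enh.png',w)
E
```

```text
(no output)
```

View pics/enh.png

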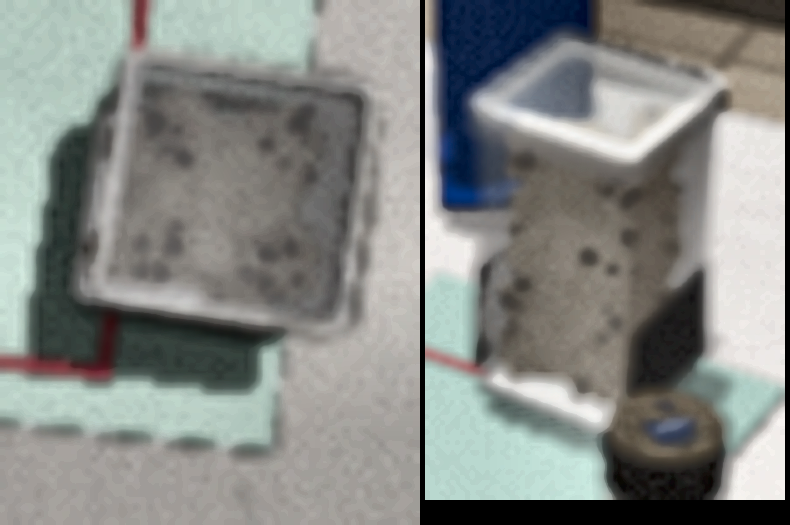

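```bash
python3 - <<'E'
from h import *
from scipy.optimize import least_squares
T=lambda p:[(p[0]+.5)/7+350-.5,(p[1]+.5)/7+215-.5]
S=lambda p:[(p[0]-425+.5)/5+315-.5,(p[1]+.5)/5+185-.5]
# corners box frame (u,v,h): TL in top: +x, -y ; TR:-x,-y; BR:-x,+y; BL:+x,+y
obs=[('top',.037,-1,1,T((130,55))),('top',.037,-1*-0-1,-1,T((375,78))),]
obs=[('top',(.037,-.037,.131),T((130,55))),('top',(-.037,-.037,.131),T((376,78))),('top',(-.037,.037,.131),T((355,335))),('top',(.037,.037,.131),T((100,300))),
('top',(.036,.036,.003),T((76,298))),
('scene',(.037,-.037,.131),S((468,102))),('scene',(-.037,-.037,.131),S((568,34))),('scene',(-.037,.037,.131),S((727,88))),('scene',(.037,.037,.131),S((630,165))),
('scene',(.036,-.036,.003),S((482,378))),('scene',(.036,.036,.003),S((608,430)))]
def P(p,b):
    c,s=np.cos(p[2]),np.sin(p[2]); return m2w(p[0]+c*b[0]-s*b[1],p[1]+s*b[0]+c*b[1],b[2])
def res(p,sel=obs): return np.concatenate([proj(n,P(p,b))[0]-q for n,b,q in sel])
for sel in (obs,obs[:5],obs[5:]):
    r=least_squares(res,[-.135,.01,0],args=(sel,),loss='soft_l1'); print(r.x,np.round(r.fun.reshape(-1,2),1).tolist())
E
python3 ov.py -0.1405 0.010 0.03 ov2.png
```

```text
[-0.14131542  0.00800341 -0.05318454] [[0.2, -3.0], [2.7, -0.3], [0.2, 0.6], [-1.3, -0.4], [-2.3, 1.4], [-1.6, -0.2], [-0.2, -2.0], [1.8, -2.4], [0.8, -1.2], [-4.2, 1.8], [2.2, 3.8]]
[-0.1416335   0.00830797 -0.02478541] [[-0.3, -2.3], [2.4, -0.7], [0.9, 0.3], [-0.7, 0.4], [-1.8, 2.1]]
[-0.13964392  0.00871729 -0.08943905] [[-2.0, -0.2], [0.7, -1.7], [2.0, -1.4], [-0.3, -0.6], [-4.5, 1.8], [1.1, 4.5]]
```

The crop confirms the target: a clear box with cookies on the mat at top (382,243), lying at about mat x -140, y +9 mm and nearly square. The other clear box is beyond the rail. Next I'll work out the approach moves.

```bash
cat >> h.py <<'E'
def togo(x,y,tcpz,yaw=YAW):
    o=ctrl.get_obs(); p=np.array(o['ee_pos']); ye=o['eef_rot'][2]
    d=m2w(x,y,tcpz)-p; tx=np.array([np.cos(ye),np.sin(ye),0]); ty=np.array([np.sin(ye),-np.cos(ye),0])
    print('t',round(o['time_s'],2),'now mat mm',np.round(w2m(p)*1000,1),'rot',np.round(o['eef_rot'],3),'spin',round(-(yaw-ye),4),'move',np.round([d@tx*1000,d@ty*1000,-d[2]*1000],1),'F',np.round(o['force'],1),'grip',round(o['grip_width']*1000,1))
E
python3 -c "
from h import *
togo(-.215,.009,.227); print(m2w(-.215,.009,.227))"
```

```text
t 0.1 now mat mm [-563.8  363.8  227. ] rot [-3.141 -0.     0.223] spin -1.2558 move [ 445.4 -221.7   -0. ] F [-0.2 -1.1 -0.7] grip 93.8
[ 0.50684408 -0.22155829  0.227     ]
```

```bash
python3 -m creep '{"xyz": [[44,-22,0],[44,-22,0],[44,-22,0],[44,-22,0],[44,-22,0]], "spin": [0,0,0,0,0]}' 30
```

```text
time_s: 0.72
ee_pos: [0.3128, -0.3793, 0.2273]
eef_rot: [-3.141, 0.0, 0.223]
force: [0.6, -0.7, 0.3]
grip_width: 0.0474
```

```bash
python3 -m creep '{"xyz": [[45,-22,0],[45,-22,0],[45,-22,0],[45,-22,0],[45,-22,0]], "spin": [0,0,0,0,0]}'
```

```text
time_s: 1.35
ee_pos: [0.508, -0.2222, 0.2272]
eef_rot: [-3.141, 0.0, 0.223]
force: [-0.0, 0.0, 0.7]
grip_width: 0.0301
```

```bash
python3 -m creep '{"xyz": [[0,0,0],[0,0,0],[0,0,0],[0,0,0],[0,0,0]], "spin": [-0.18,-0.18,-0.18,-0.18,-0.18]}'; python3 -m creep '{"xyz": [[0,0,0],[0,0,0],[0,0,0]], "spin": [-0.18,-0.18,0]}'; python3 -c "
from h import *
togo(-.205,.009,.130)"
```

```text
time_s: 1.98
ee_pos: [0.5068, -0.2234, 0.2271]
eef_rot: [-3.141, -0.0, 1.129]
force: [0.3, 0.8, 0.1]
grip_width: 0.0299
time_s: 2.35
ee_pos: [0.5068, -0.2235, 0.2272]
eef_rot: [-3.141, -0.0, 1.482]
force: [0.1, -0.1, -0.1]
grip_width: 0.0298
t 2.35 now mat mm [-216.9    8.9  227.2] rot [-3.141 -0.     1.482] spin 0.0031 move [11.9 -0.1 97.2] F [ 0.1 -0.1 -0.1] grip 29.8
```

Now I'll descend behind the box and look.

```bash
python3 -m creep '{"xyz": [[0,0,30],[0,0,30],[0,0,30],[0,0,7]], "spin": [0,0,0,0]}'; python3 - <<'E'
from h import *
for n in('top','scene'): cv2.imwrite(f'pics/{n}1.png',ctrl.camera(n)[:,:,::-1])
a=cv2.resize(cv2.imread('pics/top1.png')[180:320,300:440],None,fx=2.8,fy=2.8,interpolation=cv2.INTER_CUBIC)
b=cv2.resize(cv2.imread('pics/scene1.png')[140:280,290:430],None,fx=2.8,fy=2.8,interpolation=cv2.INTER_CUBIC)
cv2.imwrite('pics/c1.png',np.hstack([a,b])); togo(-.205,.009,.130)
E
```

```text
time_s: 2.85
ee_pos: [0.5062, -0.2231, 0.1288]
eef_rot: [-3.139, -0.001, 1.479]
force: [-0.3, -0.1, -0.4]
grip_width: 0.0299
t 2.95 now mat mm [-216.9    8.8  130.4] rot [-3.141 -0.     1.481] spin 0.0019 move [11.9 -0.2  0.4] F [ 0.1 -0.4  0.5] grip 29.9
```

View pics/c1.png

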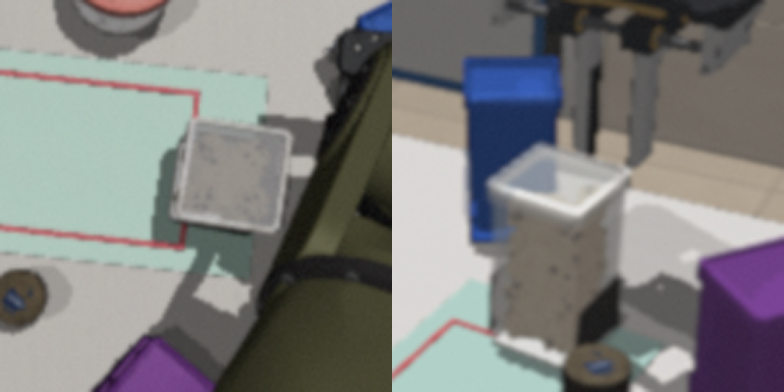

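The fingers (crop 590,90 and 640,100) stand behind the box and clear of it. I'll advance and push slowly.

```bash
python3 -m creep '{"xyz": [[12,0,0],[8,0,0],[6,0,0],[4,0,0],[4,0,0]], "spin": [0,0,0,0,0]}'; python3 -m creep '{"xyz": [[5,0,0],[5,0,0],[5,0,0],[5,0,0]], "spin": [0,0,0,0]}'; python3 - <<'E'
from h import *
cv2.imwrite('pics/scene2.png',ctrl.camera('scene')[:,:,::-1])
crop('pics/scene2.png',290,140,140,140,4,'pics/c2.png'); togo(-.125,.009,.130)
E
```

```text
time_s: 3.58
ee_pos: [0.51, -0.1895, 0.1306]
eef_rot: [3.141, 0.0, 1.483]
force: [-0.9, -2.4, 0.3]
grip_width: 0.0299
time_s: 4.08
ee_pos: [0.5117, -0.1694, 0.1304]
eef_rot: [3.142, -0.0, 1.483]
force: [-0.1, -0.8, 0.4]
grip_width: 0.0301
t 4.12 now mat mm [-162.1    9.   130.4] rot [-3.141 -0.     1.483] spin 0.0045 move [37.1  0.2  0.4] F [-0.1  0.3 -0.1] grip 30.2
```

View pics/c2.png

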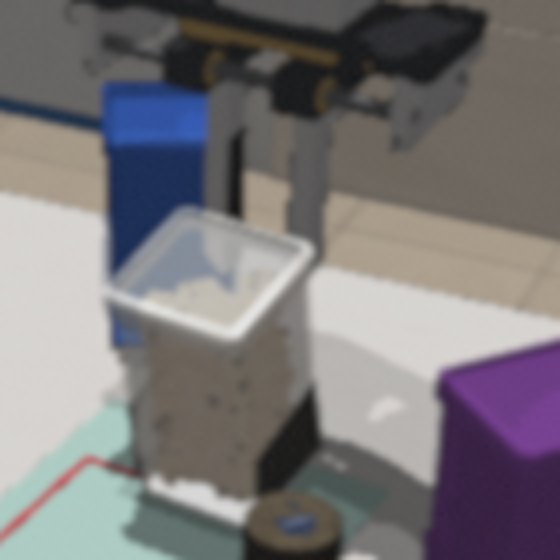

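The box is tipping: its lid has moved toward the rail while the front bottom edge stays put. I'll continue.

```bash
python3 -m creep '{"xyz": [[5,0,0],[5,0,0],[5,0,0],[5,0,0],[5,0,0]], "spin": [0,0,0,0,0]}'; python3 -m creep '{"xyz": [[4,0,0],[4,0,0],[3,0,0],[0,0,0]], "spin": [0,0,0,0]}'; python3 - <<'E'
from h import *
cv2.imwrite('pics/scene3.png',ctrl.camera('scene')[:,:,::-1])
crop('pics/scene3.png',230,140,180,180,3,'pics/c3.png'); togo(-.125,.009,.130)
E
```

```text
time_s: 4.75
ee_pos: [0.5139, -0.1444, 0.1304]
eef_rot: [-3.141, -0.0, 1.483]
force: [0.5, 0.0, -0.5]
grip_width: 0.03
time_s: 5.25
ee_pos: [0.5149, -0.1337, 0.1305]
eef_rot: [3.142, 0.0, 1.483]
force: [0.8, -0.2, -0.5]
grip_width: 0.0299
t 5.3 now mat mm [-126.9    9.1  130.4] rot [-3.142 -0.     1.483] spin 0.0043 move [1.9 0.1 0.4] F [0.2 0.3 0.2] grip 29.8
```

View pics/c3.png

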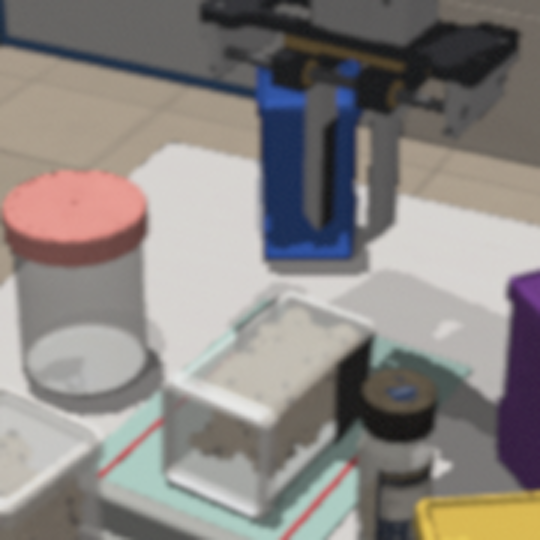

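The box now lies on its side with the lid toward the rail. I'll back off and measure it.

```bash
python3 -m creep '{"xyz": [[-20,0,0],[-20,0,0],[0,0,0]], "spin": [0,0,0]}'; python3 - <<'E'
from h import *
for n in('top','scene'): cv2.imwrite(f'pics/{n}4.png',ctrl.camera(n)[:,:,::-1])
a=cv2.resize(cv2.imread('pics/top4.png')[190:290,260:400],None,fx=5,fy=5,interpolation=cv2.INTER_CUBIC)
b=cv2.resize(cv2.imread('pics/scene4.png')[220:330,250:390],None,fx=5,fy=5,interpolation=cv2.INTER_CUBIC)
cv2.imwrite('pics/c4a.png',a);cv2.imwrite('pics/c4b.png',b); togo(-.14,.009,.052)
E
```

```text
time_s: 5.68
ee_pos: [0.511, -0.1757, 0.1304]
eef_rot: [-3.142, 0.0, 1.48]
force: [-0.8, 0.5, -0.4]
grip_width: 0.0303
t 5.78 now mat mm [-167.4    9.1  130.3] rot [-3.141 -0.     1.482] spin 0.0031 move [27.4  0.2 78.3] F [0.6 0.3 0.3] grip 30.1
```

View pics/c4a.png

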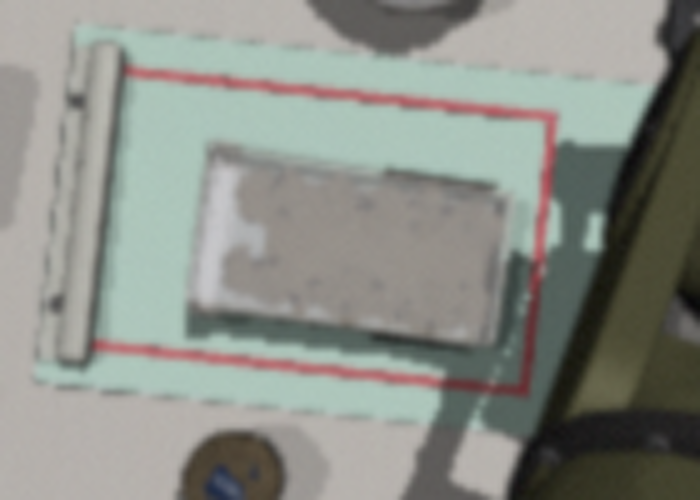

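View pics/c4b.png

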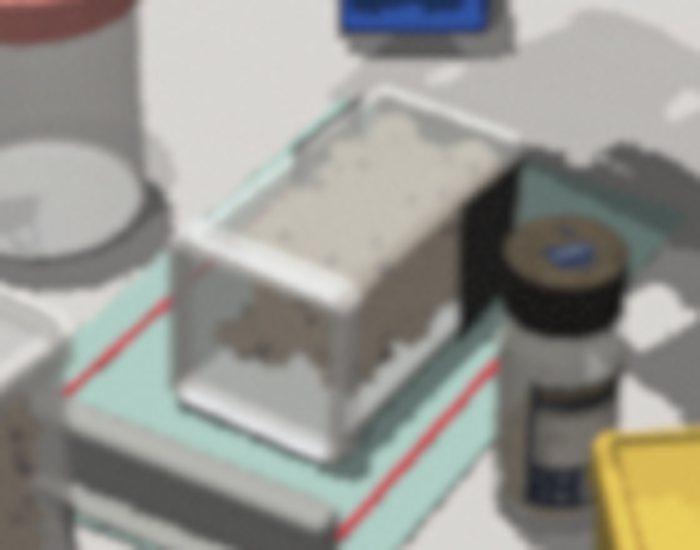

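```bash
python3 - <<'E'
from h import *
f=lambda p:((p[0]+.5)/5+260-.5,(p[1]+.5)/5+190-.5)
Q=np.array([w2m(at('top',*f(p),.076))*1000 for p in[(210,145),(508,188),(495,346),(190,308)]])
print(np.round(Q,1)); 
for a,b in((1,0),(2,3)): d=Q[b]-Q[a]; print(np.linalg.norm(d[:2]),np.arctan2(d[1],d[0]))
g=lambda p:((p[0]+.5)/5+250-.5,(p[1]+.5)/5+220-.5)
for p,z in(((178,400),.003),((335,462),.003),((182,235),.076),((347,298),.076),((375,90),.075),((515,140),.075)): print(np.round(w2m(at('scene',*g(p),z))*1000,1))
E
```

```text
[[ 25.8 -25.   76. ]
 [-98.  -20.1  76. ]
 [-99.1  45.1  76. ]
 [ 26.7  42.7  76. ]]
123.93474072284629 -0.03951736055641766
125.90147959632445 -0.01938765609473771
[ 25.9 -26.1   3. ]
[25.8 39.   3. ]
[ 25.3 -22.3  76. ]
[26.6 43.9 76. ]
[-89.1 -13.6  75. ]
[-86.6  46.2  75. ]
```

Lying box: lid at x about +26, bottom at about -101, y about +10 mm, and crooked by about -0.02 rad, so it is inside the outline. About 44 mm of travel remains. I'll lower behind its bottom.

```bash
python3 -m creep '{"xyz": [[5,0,20],[5,0,25],[0,0,20],[0,0,11],[0,0,0]], "spin": [0.003,0,0,0,0]}'; python3 -m creep '{"xyz": [[15,0,0],[15,0,0],[6,0,0],[6,0,0],[6,0,0]], "spin": [0,0,0,0,0]}'; python3 - <<'E'
from h import *
cv2.imwrite('pics/scene5.png',ctrl.camera('scene')[:,:,::-1])
crop('pics/scene5.png',220,170,180,150,4,'pics/c5.png'); togo(-.067,.010,.054)
E
```

```text
time_s: 6.4
ee_pos: [0.512, -0.1635, 0.0541]
eef_rot: [-3.141, -0.0, 1.48]
force: [0.2, 0.6, 0.9]
grip_width: 0.0298
time_s: 7.02
ee_pos: [0.5167, -0.1157, 0.0546]
eef_rot: [3.141, 0.0, 1.48]
force: [0.5, -1.7, -0.6]
grip_width: 0.0297
t 7.08 now mat mm [-108.2    9.    54.5] rot [3.141 0.    1.48 ] spin 0.0014 move [41.2 -1.   0.5] F [ 1.   1.6 -1. ] grip 30.2
```

View pics/c5.png

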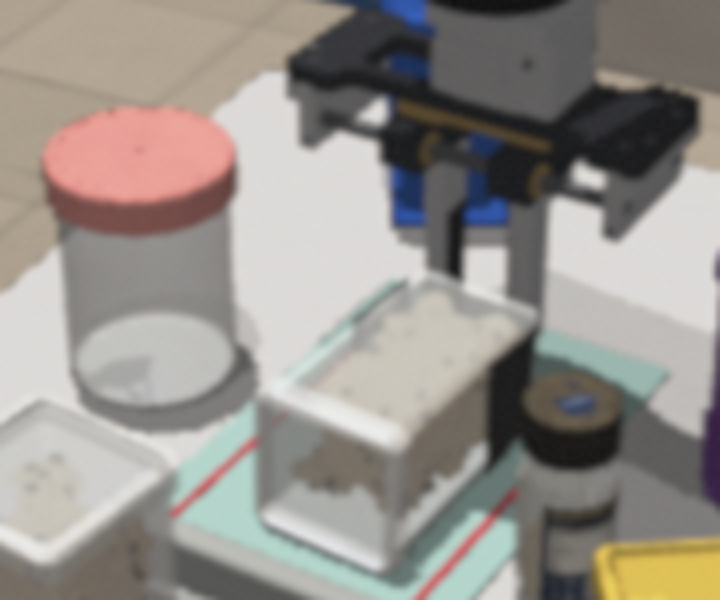

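In contact, and clear of the jar and shaker. I'll push on slowly.

```bash
python3 -m creep '{"xyz": [[6,0,0],[6,0,0],[6,0,0],[5,0,0],[5,0,0]], "spin": [0,0,0,0,0]}'; python3 -m creep '{"xyz": [[4,0,0],[3,0,0],[2,0,0]], "spin": [0,0,0]}'; python3 - <<'E'
from h import *
for n in('top','scene'): cv2.imwrite(f'pics/{n}6.png',ctrl.camera(n)[:,:,::-1])
a=cv2.resize(cv2.imread('pics/top6.png')[170:290,250:400],None,fx=3,fy=3,interpolation=cv2.INTER_CUBIC)
b=cv2.resize(cv2.imread('pics/scene6.png')[200:340,200:390][:120],None,fx=3,fy=3,interpolation=cv2.INTER_CUBIC)
b=b[:, 40:390]
cv2.imwrite('pics/c6.png',np.hstack([a,b])); togo(-.067,.010,.054)
E
```

```text
time_s: 7.7
ee_pos: [0.5191, -0.0877, 0.0545]
eef_rot: [3.142, 0.0, 1.48]
force: [-0.4, -2.3, 1.3]
grip_width: 0.0299
time_s: 8.07
ee_pos: [0.5199, -0.0789, 0.0544]
eef_rot: [-3.142, -0.0, 1.48]
force: [0.6, -2.7, 1.4]
grip_width: 0.03
t 8.18 now mat mm [-71.7   9.2  54.4] rot [-3.141 -0.     1.48 ] spin 0.0013 move [ 4.7 -0.8  0.4] F [ 0.   0.1 -1.1] grip 29.8
```

View pics/c6.png

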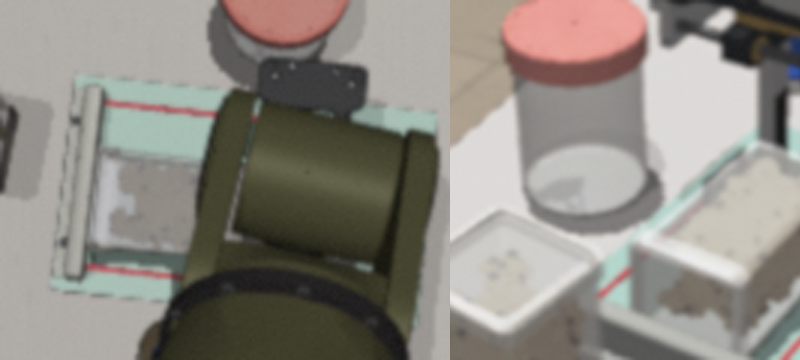

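Nearly home. I'll take small steps and watch the force.

```bash
python3 -m creep '{"xyz": [[1.5,0,0],[1.5,0,0],[1,0,0],[0,0,0]], "spin": [0,0,0,0]}'; python3 -c "
from h import *
togo(-.067,.01,.054)"; python3 -m creep '{"xyz": [[1,0,0],[1,0,0],[0,0,0]], "spin": [0,0,0]}';python3 -c "
from h import *
togo(-.067,.01,.054)"
```

```text
time_s: 8.68
ee_pos: [0.5203, -0.075, 0.0544]
eef_rot: [-3.141, -0.0, 1.48]
force: [1.7, -0.2, 0.3]
grip_width: 0.0294
t 8.68 now mat mm [-67.8   9.1  54.4] rot [-3.141 -0.     1.48 ] spin 0.0013 move [ 0.8 -0.9  0.4] F [ 1.7 -0.2  0.3] grip 29.4
time_s: 9.05
ee_pos: [0.5204, -0.0741, 0.0548]
eef_rot: [3.141, 0.002, 1.48]
force: [-2.5, -10.6, 2.0]
grip_width: 0.0301
t 9.05 now mat mm [-66.9   9.   54.8] rot [3.141e+00 2.000e-03 1.480e+00] spin 0.0012 move [-0.1 -1.   0.8] F [ -2.5 -10.6   2. ] grip 30.1
```

The force has risen to 11 N at x -66.9, exactly where the rail contact was expected. I'll add a little more to square it, then back off.

```bash
python3 -m creep '{"xyz": [[0.7,0,0],[0.7,0,0],[0,0,0],[0,0,0]], "spin": [0,0,0,0]}'; python3 -c "
from h import *
togo(-.067,.01,.054)"
```

```text
time_s: 9.55
ee_pos: [0.5205, -0.0739, 0.055]
eef_rot: [3.141, 0.003, 1.48]
force: [-6.4, -20.1, 7.0]
grip_width: 0.03
t 9.55 now mat mm [-66.7   9.   55. ] rot [3.141e+00 3.000e-03 1.480e+00] spin 0.0011 move [-0.3 -1.   1. ] F [ -6.4 -20.1   7. ] grip 30.0
```

Home: 20 N with no further travel. I'll retreat back, then up, then clear of the view.

```bash
python3 -m creep '{"xyz": [[-5,0,0],[-15,0,0],[-30,0,0],[-20,0,0],[0,0,-30]], "spin": [0,0,0,0,0]}'; python3 -m creep '{"xyz": [[0,0,-50],[0,0,-50],[0,0,-40],[-60,0,0],[-60,0,0]], "spin": [0,0,0,0,0]}';  python3 -m creep '{"xyz": [[-60,0,0],[-60,0,0],[-50,20,0],[-50,20,0],[0,0,0]], "spin": [0,0,0,0,0]}'; python3 - <<'E'
from h import *
for n in('top','scene'): cv2.imwrite(f'pics/{n}7.png',ctrl.camera(n)[:,:,::-1])
a=cv2.resize(cv2.imread('pics/top7.png')[190:290,260:400],None,fx=5,fy=5,interpolation=cv2.INTER_CUBIC)
cv2.imwrite('pics/c7a.png',a); togo(0,0,.2)
E
```

```text
time_s: 10.18
ee_pos: [0.513, -0.1427, 0.0831]
eef_rot: [-3.138, -0.001, 1.478]
force: [0.2, 0.5, 0.6]
grip_width: 0.0301
time_s: 10.8
ee_pos: [0.5032, -0.2625, 0.2251]
eef_rot: [3.14, 0.0, 1.481]
force: [0.8, 0.1, -0.7]
grip_width: 0.0302
time_s: 11.42
ee_pos: [0.5223, -0.4867, 0.2215]
eef_rot: [-3.139, -0.002, 1.477]
force: [-0.2, 0.4, -0.3]
grip_width: 0.0299
t 11.53 now mat mm [-474.7  -31.   223.5] rot [-3.141e+00 -1.000e-03  1.479e+00] spin 0.0007 move [474.7 -30.7  23.5] F [0.6 0.4 0. ] grip 29.7
```

View pics/c7a.png

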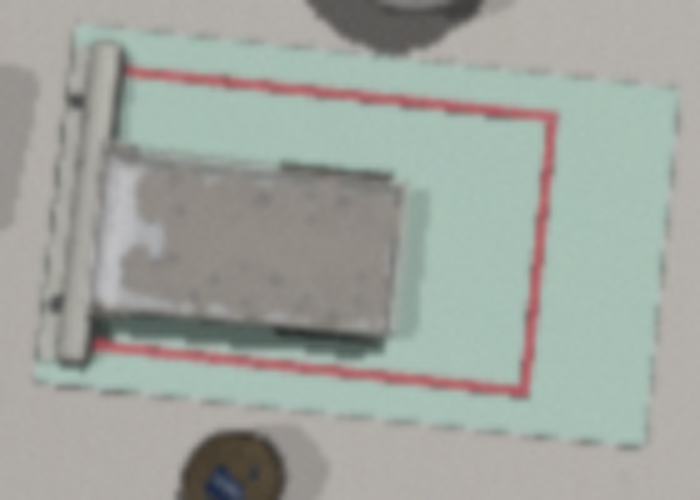

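View pics/scene7.png

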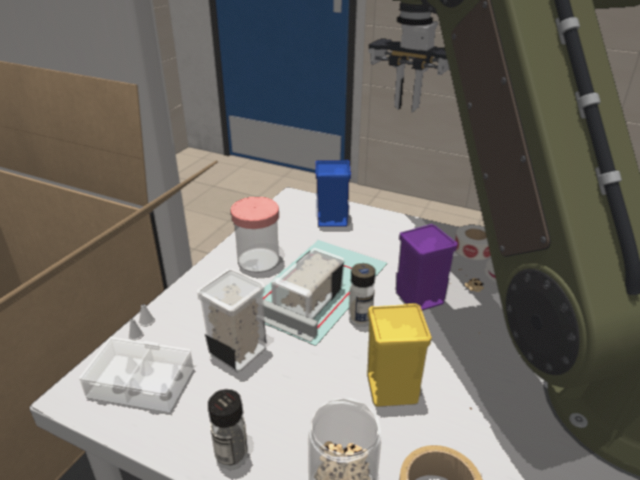

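View pics/top7.png

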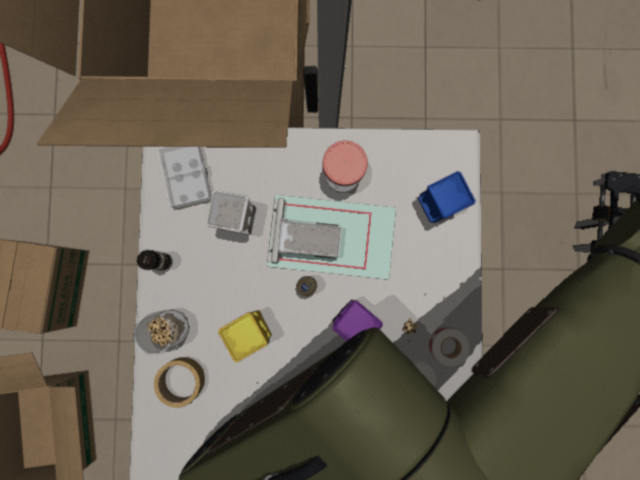

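```bash
python3 - <<'E'
from h import *
f=lambda p:((p[0]+.5)/5+260-.5,(p[1]+.5)/5+190-.5)
Q=np.array([w2m(at('top',*f(p),.076))*1000 for p in[(110,150),(404,187),(389,339),(94,308)]]);print(np.round(Q,1))
for a,b in((1,0),(2,3)): d=Q[b]-Q[a]; print(np.linalg.norm(d[:2]),np.arctan2(d[1],d[0]))
# image diff for bystanders and shift estimates
A=cv2.imread('pics/top0.png',0).astype(np.float32);B=cv2.imread('pics/top7.png',0).astype(np.float32)
for nm,(x,y,w,h) in dict(jar=(318,135,54,54),shaker=(292,272,28,28),other=(203,185,56,56),rail=(266,195,18,72)).items():
    print(nm,cv2.phaseCorrelate(A[y:y+h,x:x+w].copy(),B[y:y+h,x:x+w].copy()),np.abs(A-B)[y:y+h,x:x+w].mean())
A=cv2.imread('pics/scene0.png',0).astype(np.float32);B=cv2.imread('pics/scene7.png',0).astype(np.float32)
for nm,(x,y,w,h) in dict(jar=(228,195,54,76),shaker=(348,262,28,62),other=(196,268,72,100),purple=(395,224,60,85),blue=(314,158,38,70)).items():
    print(nm,np.abs(A-B)[y:y+h,x:x+w].mean())
c=cv2.imread('pics/scene7.png'); crop('pics/scene7.png',240,230,140,110,5,'pics/c7b.png')
E
```

```text
[[ 66.5 -18.6  76. ]
 [-55.5 -16.   76. ]
 [-55.7  46.8  76. ]
 [ 65.9  46.8  76. ]]
122.02262720668512 -0.021247145274731667
121.56914793399808 -0.00010542318309076371
jar ((0.08889684256286046, -0.06077991239272862), 0.9749858570687565) 16.65192
shaker ((0.058926627712788004, 0.006524248933644117), 0.9947933271196153) 13.702806
other ((0.008141997191177808, -0.017702345140119036), 0.9929454310735066) 15.966199
rail ((0.42867678511220575, -0.46545950003191905), 0.3471172841978662) 21.842592
jar 15.190789
shaker 15.47523
other 14.0008335
purple 13.102157
blue 26.43421
```

View pics/c7b.png

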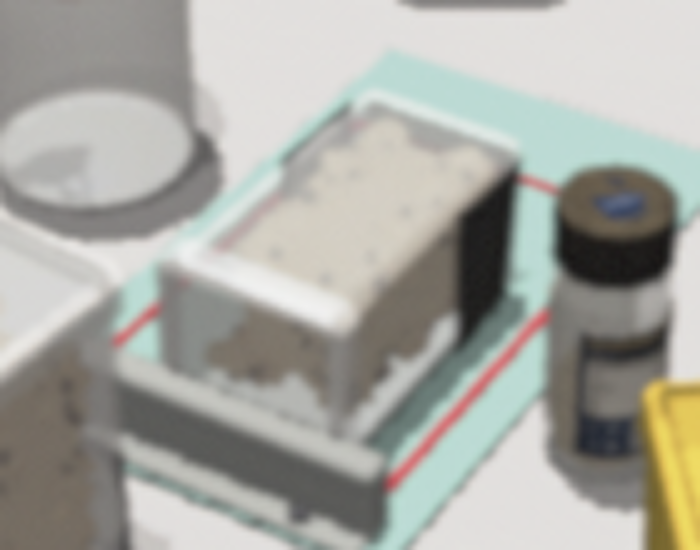

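The lid end is flush against the rail, square to about 0.01 rad, and still within the outline. The bystanders have shifted less than 0.1 px. I'm handing in.

```bash
python3 -c "
from station import ctrl
print(ctrl.hand_in())"
```

```text
the job is handed in; nothing more can be done
None
```

I tipped the gift box towards the rail and pushed it by its bottom until its lid end was against the rail. The job was handed in at about 11.6 s with the arm clear. I pushed with two fingertips about 42 mm apart, about 105 mm above the mat for the tip and low on the bottom for the slide, and never pinched or lifted the box.

**Before the slide:** it landed inside the red outline, with its lid at x of about +26 mm and its bottom at about -101 mm, crooked by about 0.02–0.04 rad.

**At the rail:** the push force rose to about 20 N with no further travel, at the position where lid contact was expected.

**Final pictures:**
- The box's sides read between 0 and -0.02 rad to the mat, so it looks square to about 0.01 rad.
- It lies within the outline, y from about -19 to +47 mm.
- The jar, shaker and other box moved less than 0.1 px in the top view.

**Checks that disagreed:**
- The lid edge measured x = +66 mm in the picture, against +70 mm for the rail face. My edge readings also made the box 4–7 mm short, and the force and travel say it is home.
- At the start, the box pose fit left errors of a few pixels and put the box at x = -140 mm rather than near -130 mm.
- The automatic comparison for the rail was not usable, because the box now overlaps it in the picture.

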